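# Show the painter which knob goes in which hole

### The job

The cupboard door's paint is wet, so show the painter what goes where by pointing only: hold the fingertips two to five centimetres above the middle of the smaller round knob for two seconds, then go to the smaller round hole in the door, point at it in the same way, and finish still pointing there. Touch and move nothing at all, and do not bring the fingertips close above the middle of any other fitting or hole: travel between the two well above everything.

Things in the scene. Friction and masses are not known exactly. Their poses are not given: they have to be found in the camera images.
- door: Cupboard door lying level on two 30 mm high wooden battens, fixed: slab 260 (its x) x 200 (its y) x 18 mm, blue with a white primer patch in the middle, wet top face 48 mm above the table; battens stick out to 115 mm either side in y. Three holes go right through it: a small round one, a large round one and an oblong one. Origin: on the table under the slab's centre; z up. It may lie at any yaw, left or right of the robot.
- small_hole (a point): The smaller round hole in the door, 22 mm diameter, near one corner. Point: centre of the hole in the door's top face, 85 mm along x and 50 mm along y from the door's origin, 48 mm up.
- large_hole (a point): The larger round hole in the door, 40 mm diameter. Point: its centre in the top face, at x 85, y -55, z 48 mm in the door's frame.
- slot (a point): The oblong hole in the door, 18 x 62 mm (long along the door's y). Point: its centre in the top face, at x -90, y 0, z 48 mm in the door's frame.
- board: Plywood offcut 200 x 200 x 12 mm, fixed flat on the table on the other side from the door; the four loose steel fittings lie on it, in any order, one in each quarter, their centres about 100 mm apart. Origin: centre of its underside.
- small_knob: The smaller round steel knob, loose, standing on the board on its 20 mm base: mushroom head 32 mm diameter, 26 mm high overall. Origin: centre of its underside; z up.
- small_knob_top (a point): Centre of the top of the smaller knob, 26 mm above its underside (38 mm above the table).
- large_knob: The larger round steel knob, loose, standing on the board on its 38 mm base: head 54 mm diameter, 36 mm high. Origin: centre of its underside.
- large_knob_top (a point): Centre of the top of the larger knob.
- oblong_pull: Oblong steel pull, loose on the board: 28 (x) x 74 (y) x 18 mm high. Origin: centre of its underside.
- oblong_pull_top (a point): Centre of the top of the oblong pull.
- hinge: Steel cupboard hinge, loose on the board: a 34 mm round cup with 52 mm wings and a 46 mm arm, about 73 (x) x 52 (y) x 14 mm high. Origin: on the board where arm and cup meet, near its middle.
- hinge_top (a point): Top of the hinge, above its origin.
- tape: Bystander: roll of masking tape, 90 mm diameter, 24 mm high, lying flat beyond the work, between door and board. Origin: centre of its underside. Also: a 30 mm high sanding block near the robot; a paint tin 125 mm high, a sander and bottles up to 190 mm along the back and right; a 200 mm drawer cabinet at the right. On and between door and board nothing is higher than 48 mm.
Mind the look-alikes: they are no part of the job. Leave any brown, red or turquoise look-alike of the small_knob alone.

How it is judged:
By the outcome, as a careful person would: the job done as asked, in the order asked, and still so for the second after the job is handed in, with the robot touching nothing.
It also fails if it takes over 40 s, if anything falls off the work surface, if the arm or the gripper's body presses on something with over 40 N, if the wrist force passes 120 N, or if a joint passes its speed limit or range.

### The arm

A 6-joint arm with a two-finger parallel gripper is mounted at the origin on the work surface. World frame = base frame: x ahead of the robot, y to its left, z up, the work surface at z = 0. Lengths are in m, angles in rad, forces in N, time in s.
With the tool pointing down it reaches from about 0.35 to 0.775 m from the base axis. Payload 5.5 kg.
Tool frame: the origin (TCP) lies between the finger pads; the fingertips stand 19 mm ahead of it and the grasp point (between the pads) is the TCP; z points along the fingers, x is the direction in which the jaws open and shut, and the axes are right-handed (so a half turn about z gives the same grasp; the last joint's range is limited). The gripper opens to 85 mm and grips with 20 to 120 N. Pads are 22 mm wide; open, the fingers measure 114 mm over their backs; the gripper's body (76 mm by 85 mm) begins 54 mm behind the grasp point. The pads swing forward as they close: fully open they stand 13 mm farther back than shut.
Start: joints at [-1.258, 0.313, 0.046, 1.304, 0, 1.431], TCP at [0.252, -0.517, 0.25] pointing down, gripper open.
Joint ranges: [-2.76, 2.76], [-0.86, 1.69], [-1.03, 1.26], [-2.2, 2.34], [-1.47, 1.5], [-3.14, 3.14]. Speed limits (rad/s): [2.57, 2.57, 3.14, 3.14, 3.14, 3.14].

### API

Orientations are given as a unit quaternion [w, x, y, z].
In Python, from workcell import env gives the robot as it stands. The module is installed in compiled form; this text tells all that it offers.
- The arm moves only by the tool carry_out, never from a script. Its argument "steps" is a list of rows, each a list of 7 numbers: the gripper command: -1 is shut, 1 is fully open, values between are in proportion, then the shift along the tool's x, y, z in m, then the turn, a rotation vector about the tool's x, y, z in rad. A call has 1 to 20 rows; each row shifts and turns the commanded pose from where the row before left it, along the tool's axes as they then stand; what a row does not reach is not made up. A row lasts 1/8 s, in which the tool goes at most 62.5 mm and 10.7 degrees, less where a joint would pass 70% of its speed; a pose out of reach is approached as far as the arm can. A call with a gripper value outside its range is refused whole. The fingers move at their own pace and stop on an object; "grip_force" is the grip in N (left out, the last holds). Time passes only in rows, so rows that do not move let the fingers close. It gives the time, the measured TCP pose, the force and the opening at its end, in the units of the state.
- env.get_state(): the state, without advancing time (a new reading comes with each control period).
- env.read_camera(name): name is "scene" or "top" or "wrist"; returns a dict with "color" (420x560x3 uint8, red, green, blue), "K" (3x3 intrinsics, pixels), "dist" ([k1, k2, p1, p2, k3] as OpenCV has them; the pictures are not rectified), "R" (3x3) and "t" (3): a world point X has camera coordinates R X + t. Camera axes: x right, y down, z forward; pixel columns grow to the right and rows downward; lengths in m; the calibration is good to about 2 mm. A picture is of the moment at which its call begins. There is no depth.
- env.hand_in(): hands the job in, once; it reports no verdict.
The state is a dict: "clock": time; "joint_pos": joint angles; "qvel": joint speeds; "tau": joint torques, N m; "tcp_pos": TCP position; "orientation": TCP orientation; "wrist_force": force on the tool from outside, world axes, zero at the start; "ft_torque": the same for the moment, N m; "finger_gap": finger opening in m.
Only numpy, scipy, OpenCV 4.12 (cv2) and the standard library are available. Lean on these libraries where they do the work, as an engineer would, in place of code of your own. Each camera call takes 0.05 s, during which the arm holds its last target. There are 200 camera calls.

## Working session

There is one attempt and no reset: what is moved stays moved. The work goes in short steps, Python scripts to look and compute and a tool call to move; the robot and the scene stay as the last step left them, time stands still between calls to the robot, and variables do not carry over. Pictures are saved under pics/ and viewed, about 8 in all and at most 12, crops included, and the job is handed in when it is done.

Besides the shell and the picture viewer there is one more tool, called after "Call:" as a command line: name --pt "numbers of a row" for each row, then --argument value for the rest. carry_out: Moves the arm, as the interface text tells. Its arguments: {"type":"object","properties":{"steps":{"type":"array","items":{"type":"array","items":{"type":"number"}}},"grip_force":{"type":"number"}},"required":["steps"]}

```bash
mkdir -p pics; cat > h.py <<'E'
import numpy as np, cv2
from workcell import env
def ray(c,u,v,z):
    p=cv2.undistortPoints(np.array([[[u,v]]],float),np.array(c["K"]),np.array(c["dist"]))[0,0]
    R=np.array(c["R"]);t=np.array(c["t"]);o=-R.T@t;d=R.T@np.array([p[0],p[1],1]);return o+d*(z-o[2])/d[2]
E
python3 - <<'E'
from h import *
import pickle
for n in("top","scene"):
    c=env.read_camera(n);pickle.dump(c,open(n+".pkl","wb"));cv2.imwrite(f"pics/{n}0.png",c["color"][:,:,::-1])
s=env.get_state();print(s["clock"],s["tcp_pos"],s["orientation"],s["finger_gap"])
E
```

```text
0.1 [ 0.2514157  -0.51665275  0.2494851 ] [-5.27052598e-04  8.47788914e-01 -5.30333171e-01 -6.37553690e-04] 0.0855867009657765
```

View pics/top0.png

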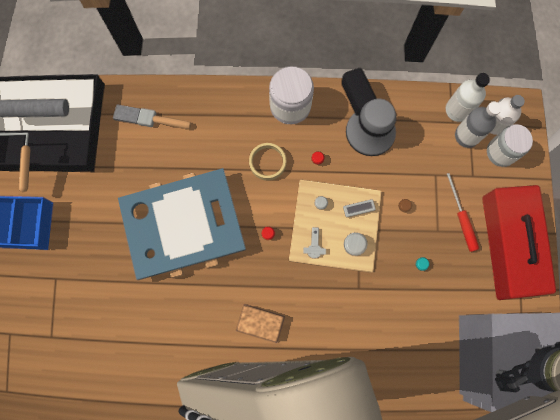

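View pics/scene0.png

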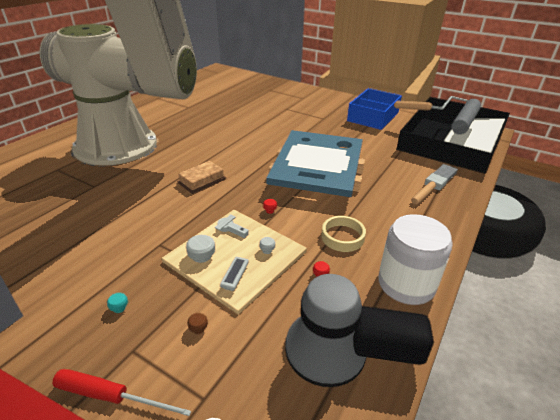

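The top view shows the small steel knob at about (321,203) on the board, upper left of its four fittings. The small hole is at about (150,254) on the door, with the large hole at (140,211). The scene view agrees. Next I measure both from the two views.

```bash
python3 - <<'E'
from h import *
import pickle
T=pickle.load(open("top.pkl","rb"));S=pickle.load(open("scene.pkl","rb"))
for n,c in(("T",T),("S",S)): print(n,-np.array(c["R"]).T@np.array(c["t"]))
hsv=cv2.cvtColor(T["color"],cv2.COLOR_RGB2HSV)
g=cv2.cvtColor(T["color"],cv2.COLOR_RGB2GRAY)
# door slab: blue or white patch in the ROI
m=((hsv[...,0]>85)&(hsv[...,0]<120)&(hsv[...,1]>70)).astype(np.uint8)
m[:, :112]=0;m[:,250:]=0;m[:165]=0;m[285:]=0
cs,_=cv2.findContours(m,cv2.RETR_CCOMP,cv2.CHAIN_APPROX_NONE)
for k in cs:
    if cv2.contourArea(k)>25:
        (x,y),sz,a=cv2.minAreaRect(k);M=cv2.moments(k);x2,y2=M["m10"]/M["m00"],M["m01"]/M["m00"]
        print(cv2.contourArea(k),np.round((x2,y2,*sz,a),1),ray(T,x2,y2,.048).round(4))
        if cv2.contourArea(k)>5000:print([ray(T,*p,.048).round(3)[:2] for p in cv2.boxPoints(cv2.minAreaRect(k))])
# knob: low saturation blob on board
for n,c,(x0,y0,w) in(("T",T,(303,185,34)),("S",S,(250,228,34))):
    h=cv2.cvtColor(c["color"],cv2.COLOR_RGB2HSV)[y0:y0+w,x0:x0+w]
    mm=(h[...,1]<60).astype(np.uint8)
    k=max(cv2.findContours(mm,0,1)[0],key=cv2.contourArea);M=cv2.moments(k)
    u,v=M["m10"]/M["m00"]+x0,M["m01"]/M["m00"]+y0
    print(n,"knob",cv2.contourArea(k),cv2.boundingRect(k),u,v,ray(c,u,v,.032),ray(c,u,v,.038))
a=cv2.resize(T["color"][165:285,112:252],None,fx=4,fy=4,interpolation=2)
b=cv2.resize(T["color"][175:275,285:385],(480,480),interpolation=2)[:, :230]
cv2.imwrite("pics/crop.png",np.hstack([a,b])[:,:,::-1])
E
```

```text
T [ 0.33341996 -0.04828484  1.23745   ]
S [ 0.9305632  -0.62851442  0.55467348]
399.0 [162.2 264.1  23.9  58.8  74.4] [0.451  0.2189 0.048 ]
36.0 [154.5 266.2   9.9   4.9  45. ] [0.4456 0.2364 0.048 ]
587.5 [141.9 235.9  31.3  38.7  60.9] [0.515 0.271 0.048]
56.5 [137.5 233.8  10.8   9.   53.1] [0.5196 0.282  0.048 ]
2756.5 [201.2 205.4  83.5 108.9  74.5] [0.5909 0.136  0.048 ]
395.0 [217.7 213.6  30.2  21.6  51.8] [0.5723 0.0963 0.048 ]
T knob 117.5 (12, 11, 13, 13) 320.88652482269504 202.27943262411347 [ 0.60878343 -0.14386736  0.032     ] [ 0.60741284 -0.14339161  0.038     ]
S knob 184.5 (10, 9, 15, 17) 266.93586269196027 244.50135501355012 [ 0.60944694 -0.14728979  0.032     ] [ 0.61313318 -0.15281398  0.038     ]
```

View pics/crop.png

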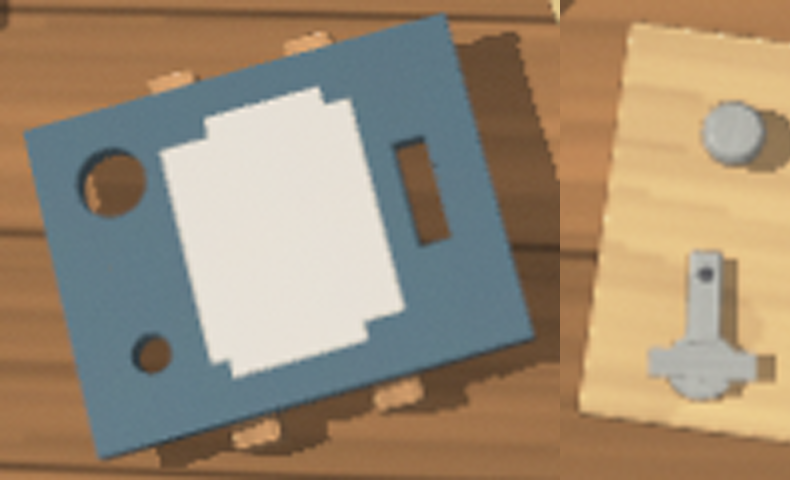

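The crop confirms the knob. In crop pixels, the door corners are at (25,132), (445,14), (533,336) and (102,457). The small hole is at (152,354), the large hole at (112,183) and the slot at (421,190).

```bash
python3 - <<'E'
from h import *
import pickle
from scipy.spatial.transform import Rotation as Ro
T=pickle.load(open("top.pkl","rb"))
W=lambda x,y:ray(T,(x+.5)/4-.5+112,(y+.5)/4-.5+165,.048)
C=np.array([W(*p) for p in((25,132),(445,14),(533,336),(102,457))])[:,:2]
L=np.array([[.13,-.1],[-.13,-.1],[-.13,.1],[.13,.1]])
a=L-L.mean(0);b=C-C.mean(0)
th=np.arctan2((a[:,0]*b[:,1]-a[:,1]*b[:,0]).sum(),(a*b).sum())
R=np.array([[np.cos(th),-np.sin(th)],[np.sin(th),np.cos(th)]])
print("yaw",th,"c",C.mean(0),"res mm",((L@R.T+C.mean(0)-C)*1e3).round(1).tolist())
for n,l,p in(("small",(.085,.05),(152,354)),("large",(.085,-.055),(112,183)),("slot",(-.09,0),(421,190))):
    print(n,R@l+C.mean(0),W(*p)[:2])
h=(R@(.085,.05)+C.mean(0)+W(152,354)[:2])/2
s=env.get_state();q=np.array(s["orientation"]);A=Ro.from_quat(q[[1,2,3,0]]).as_matrix();p=s["tcp_pos"]
k=np.array([.608,-.144])
print("to knob",A.T@(np.r_[k,p[2]]-p),"knob->hole",A.T@np.r_[h-k,0],h,np.linalg.norm(h))
E
```

```text
yaw 1.8764095419237525 c [0.54855328 0.18290936] res mm [[0.0, 0.3], [0.9, -0.5], [0.1, -1.3], [-1.0, 1.5]]
small [0.47529551 0.24892678] [0.4753656  0.24994002]
large [0.57543009 0.28051898] [0.57527993 0.28120343]
slot [0.5756323  0.09707972] [0.57571087 0.09839293]
to knob [-1.79093986e-01 -4.83681324e-01  3.98888793e-04] knob->hole [-0.41182528 -0.05282506  0.0006869 ] [0.47533055 0.2494334 ] 0.5368017865399682
```

Call:
carry_out --pt "-1 -0.008 -0.02 0 0 0 0" --pt "-1 -0.015 -0.04 0 0 0 0" --pt "-1 -0.015 -0.04 0 0 0 0" --pt "-1 -0.015 -0.04 0 0 0 0" --pt "-1 -0.015 -0.04 0 0 0 0" --pt "-1 -0.015 -0.04 0 0 0 0" --pt "-1 -0.015 -0.04 0 0 0 0" --pt "-1 -0.015 -0.04 0 0 0 0" --pt "-1 -0.015 -0.04 0 0 0 0" --pt "-1 -0.015 -0.04 0 0 0 0" --pt "-1 -0.015 -0.04 0 0 0 0" --pt "-1 -0.015 -0.04 0 0 0 0" --pt "-1 -0.006 -0.024 0 0 0 0" --pt "-1 0 0 0 0 0 0" --pt "-1 0 0 0 0 0 0"

```text
clock: 1.98
tcp_pos: [0.6079, -0.1438, 0.2501]
orientation: [0.0, 0.848, -0.53, -0.0]
wrist_force: [-0.5, -0.6, -1.0]
finger_gap: 0.0001
```

```bash
python3 - <<'E'
from h import *
from scipy.spatial.transform import Rotation as Ro
c=env.read_camera("wrist");cv2.imwrite("pics/w1.png",c["color"][:,:,::-1])
s=env.get_state();q=np.array(s["orientation"]);A=Ro.from_quat(q[[1,2,3,0]]).as_matrix();p=np.array(s["tcp_pos"])
print(s["clock"],p,s["finger_gap"],A[:,2],"rem",A.T@(np.array([.608,-.144,.093])-p))
h=cv2.cvtColor(c["color"],cv2.COLOR_RGB2HSV)
K=np.array(c["K"]);R=np.array(c["R"]);t=np.array(c["t"])
for n,X in(("knob",(.608,-.144,.038)),("tip",p+.019*A[:,2])):
    print(n,cv2.projectPoints(np.array([X],float),cv2.Rodrigues(R)[0],t,K,np.array(c["dist"]))[0].ravel())
E
```

```text
2.025 [ 0.60776674 -0.14431807  0.25022494] -0.0001899238100964111 [-7.05160010e-04  7.56748436e-06 -9.99999751e-01] rem [-1.34499321e-04 -4.48052874e-04  1.57224743e-01]
knob [277.05392896 179.77522765]
tip [277.19147298 275.93861691]
```

View pics/w1.png

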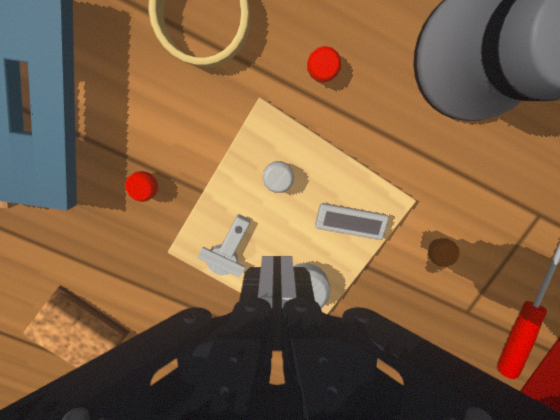

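The wrist view shows the small steel knob at (278,176), against a predicted (277,180). That is about 3 mm of disagreement, so I shift 1.5 mm that way, go down and hold.

Call:
carry_out --pt "-1 0 -0.0015 0.03 0 0 0" --pt "-1 0 0 0.04 0 0 0" --pt "-1 0 0 0.04 0 0 0" --pt "-1 0 0 0.03 0 0 0" --pt "-1 0 0 0.017 0 0 0" --pt "-1 0 0 0 0 0 0" --pt "-1 0 0 0 0 0 0"

```text
clock: 2.9
tcp_pos: [0.6106, -0.1443, 0.0948]
orientation: [-0.0, 0.848, -0.531, 0.001]
wrist_force: [-0.1, -0.6, 0.3]
finger_gap: -0.0001
```

```bash
python3 - <<'E'
from h import *
I=[]
for n,(x,y) in(("wrist",(180,120)),("scene",(190,150))):
    c=env.read_camera(n);w=(slice(y,y+200),slice(x,x+200)) ;I.append(cv2.resize(c["color"][w],(390,390),interpolation=2))
cv2.imwrite("pics/k.png",np.hstack(I)[:,:,::-1]);s=env.get_state();print(s["clock"],s["tcp_pos"],s["wrist_force"])
E
```

```text
3.0 [ 0.61083802 -0.14423104  0.09497903] [ 0.30349277 -0.11355907 -0.0969553 ]
```

View pics/k.png

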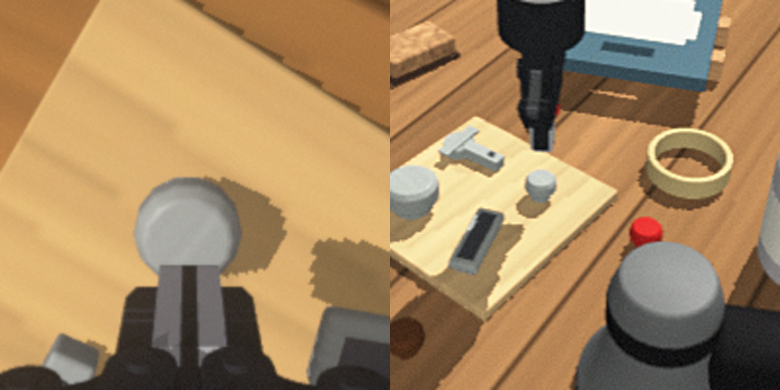

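In both views the closed fingertips stand clear above the middle of the small knob, about 36 mm up. I hold here for 2.5 s.

Call:
carry_out --pt "-1 0 0 0 0 0 0" --pt "-1 0 0 0 0 0 0" --pt "-1 0 0 0 0 0 0" --pt "-1 0 0 0 0 0 0" --pt "-1 0 0 0 0 0 0" --pt "-1 0 0 0 0 0 0" --pt "-1 0 0 0 0 0 0" --pt "-1 0 0 0 0 0 0" --pt "-1 0 0 0 0 0 0" --pt "-1 0 0 0 0 0 0" --pt "-1 0 0 0 0 0 0" --pt "-1 0 0 0 0 0 0" --pt "-1 0 0 0 0 0 0" --pt "-1 0 0 0 0 0 0" --pt "-1 0 0 0 0 0 0" --pt "-1 0 0 0 0 0 0" --pt "-1 0 0 0 0 0 0" --pt "-1 0 0 0 0 0 0" --pt "-1 0 0 0 0 0 0" --pt "-1 0 0 0 0 0 0"

```text
clock: 5.5
tcp_pos: [0.6098, -0.1438, 0.0933]
orientation: [0.0, 0.848, -0.53, 0.0]
wrist_force: [-0.6, 0.2, -0.4]
finger_gap: 0.0003
```

Call:
carry_out --pt "-1 0 0 -0.03 0 0 0" --pt "-1 0 0 -0.04 0 0 0" --pt "-1 0 0 -0.04 0 0 0" --pt "-1 0 0 -0.04 0 0 0" --pt "-1 -0.022 -0.0025 0 0 0 0" --pt "-1 -0.04 -0.005 0 0 0 0" --pt "-1 -0.04 -0.005 0 0 0 0" --pt "-1 -0.04 -0.005 0 0 0 0" --pt "-1 -0.04 -0.005 0 0 0 0" --pt "-1 -0.04 -0.005 0 0 0 0" --pt "-1 -0.04 -0.005 0 0 0 0" --pt "-1 -0.04 -0.005 0 0 0 0" --pt "-1 -0.04 -0.005 0 0 0 0" --pt "-1 -0.04 -0.005 0 0 0 0" --pt "-1 -0.03 -0.003 0 0 0 0" --pt "-1 0 0 0 0 0 0" --pt "-1 0 0 0 0 0 0"

```text
clock: 7.62
tcp_pos: [0.4744, 0.2487, 0.2426]
orientation: [0.001, 0.848, -0.53, -0.0]
wrist_force: [0.9, -0.0, -0.4]
finger_gap: 0.0
```

```bash
python3 - <<'E'
from h import *
from scipy.spatial.transform import Rotation as Ro
c=env.read_camera("wrist");cv2.imwrite("pics/w2.png",c["color"][:,:,::-1])
s=env.get_state();q=np.array(s["orientation"]);A=Ro.from_quat(q[[1,2,3,0]]).as_matrix();p=np.array(s["tcp_pos"])
H=np.array([.4753,.2492,.103])
print(s["clock"],p,"rem",A.T@(H-p))
print(cv2.projectPoints(np.array([[.4753,.2492,.048]]),cv2.Rodrigues(np.array(c["R"]))[0],np.array(c["t"]),np.array(c["K"]),np.array(c["dist"]))[0].ravel())
E
```

```text
7.675 [0.4747561  0.2482978  0.24273775] rem [-0.00061186 -0.00101188  0.13973671]
[276.5450001  182.85385542]
```

View pics/w2.png

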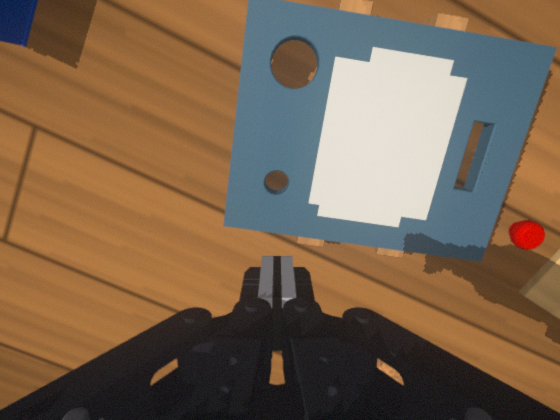

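The small hole shows at (276,181), against a predicted (276.5,183), which agrees. I go down 139 mm and hold.

Call:
carry_out --pt "-1 -0.0005 -0.0015 0.03 0 0 0" --pt "-1 0 0 0.04 0 0 0" --pt "-1 0 0 0.04 0 0 0" --pt "-1 0 0 0.02 0 0 0" --pt "-1 0 0 0.009 0 0 0" --pt "-1 0 0 0 0 0 0" --pt "-1 0 0 0 0 0 0" --pt "-1 0 0 0 0 0 0" --pt "-1 0 0 0 0 0 0" --pt "-1 0 0 0 0 0 0" --pt "-1 0 0 0 0 0 0" --pt "-1 0 0 0 0 0 0" --pt "-1 0 0 0 0 0 0" --pt "-1 0 0 0 0 0 0" --pt "-1 0 0 0 0 0 0" --pt "-1 0 0 0 0 0 0" --pt "-1 0 0 0 0 0 0" --pt "-1 0 0 0 0 0 0" --pt "-1 0 0 0 0 0 0" --pt "-1 0 0 0 0 0 0"

```text
clock: 10.18
tcp_pos: [0.4761, 0.2499, 0.1043]
orientation: [0.0, 0.848, -0.53, 0.0]
wrist_force: [0.0, -0.1, -0.7]
finger_gap: 0.0002
```

Call:
carry_out --pt "-1 0 0 0 0 0 0" --pt "-1 0 0 0 0 0 0" --pt "-1 0 0 0 0 0 0" --pt "-1 0 0 0 0 0 0" --pt "-1 0 0 0 0 0 0" --pt "-1 0 0 0 0 0 0"

```text
clock: 10.92
tcp_pos: [0.4761, 0.2499, 0.1042]
orientation: [0.0, 0.848, -0.53, 0.0]
wrist_force: [-0.2, 0.7, -0.8]
finger_gap: -0.0
```

```bash
python3 - <<'E'
from h import *
I=[]
for n,(x,y) in(("wrist",(180,120)),("scene",(220,60))):
    c=env.read_camera(n);w=(slice(y,y+200),slice(x,x+200)) ;I.append(cv2.resize(c["color"][w],(390,390),interpolation=2))
cv2.imwrite("pics/h.png",np.hstack(I)[:,:,::-1]);s=env.get_state();print(s["clock"],s["tcp_pos"],s["wrist_force"],s["finger_gap"])
E
```

```text
11.025 [0.47613554 0.24994033 0.1042564 ] [0.01770506 0.46310157 0.6857959 ] 8.438827333993446e-05
```

View pics/h.png

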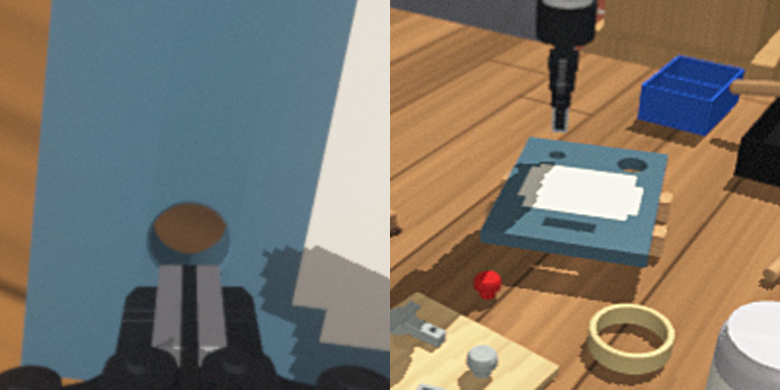

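The fingertips stand clear above the small hole, centred on it and about 37 mm up. I hand in.

```bash
python3 -c "
from h import *
print(env.hand_in())"
```

```text
the job is handed in; nothing more can be done
None
```

The job is done and handed in at about 11 s on the robot's clock. With the gripper shut, the arm pointed at the small steel knob, then at the small round hole, and is still pointing there.

- **Knob:** the fingertips held about 36 mm above it for more than 2.5 s. The top and wrist cameras disagreed by about 3 mm on where the knob's middle is, so I aimed between the two.
- **Travel:** between the two the fingertips rose to about 0.22 m, well above everything on or between the door and the board.
- **Hole:** the fingertips finished about 37 mm above it and had held over 2.5 s before hand-in. The position worked out from the door's corners, the hole as seen from above and the wrist camera agreed within about 2 mm.
- **Contact:** wrist-force readings stayed around 1 N (sensor noise), and the last pictures showed the fingertips clear of everything and nothing moved.

No check failed; the hand-in reports no verdict.

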